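Hang the board carrier on the test rail and slide it to the test mark

TASK

Take the circuit-board carrier with the orange tab out of its stand and hook it over the steel rail at the green loading band. Then slide it along the rail, without lifting it off, until its hook strap lies inside the red test band, and leave it hanging there freely. Do not disturb the carrier already hanging on the rail or the other things on the bench.

Things in the scene. Friction and masses are not known exactly. Their poses are not given: they have to be found in the camera images.
- carrier: Loose aluminium board carrier, 160 g, 178 tall: plate 6 (x) x 80 (y) x 70 (z) with a green circuit board, a C-shaped hook of 24 wide strap above it (see carrier_hook), an orange grip tab on top. Origin: centre of the plate's underside; z up, y along its width. Starts upright in the stand, 8 above the bench, the hook's open side (+x) away from the robot.
- carrier_hook (a point): Where the bar's axis lies when the carrier is seated: 124 above its origin, axes as carrier. Heights in carrier: bridge top 75; leg on -x side (inner face x -12); inverted-V crown, inner apex 131, top 136; lip on +x side, inner face x 12, outer 16, lower end 107. Bar enters sideways from +x between 75 and 107 (hook point about 33 above the axis), then lower the carrier until seated.
- carrier_grip (a point): Middle of the orange tab, which is 12 (x) x 24 (y) and reaches from 133 to 178 above the carrier's origin; this point lies 158 above that origin; axes as the carrier.
- rail: Fixed hanging rail: round steel bar of diameter 12 along y, 630 long, axis 190 above the bench, on two end posts (at y -315 and +315, top 205) over a dark base 90 x 660 x 12. Origin: centre of the base's underside; bar runs along its y axis.
- rail_mid (a point): Middle of the bar, on its axis, 190 above the bench; axes as the rail.
- load_band: Green loading band painted around the bar, 60 long along the bar, with a green patch of the same length below it on the base. Origin: centre of the band on the bar's axis; y along the bar. It and the red band lie on either side of the middle, either way round.
- test_band: Red test band painted around the bar, 40 long along the bar, with a red patch of the same length below it on the base. Origin: centre of the band on the bar's axis; y along the bar.
- stand: Fixed black and grey stand, 70 (x) x 115 (y) x 30 high, with a slot 9 x 85, 22 deep, along its y, in which the carrier stands. Origin: centre of its underside.
- tested_carrier: Bystander: a like carrier with a blue board and a white tab, hanging on the bar near its +y end. Origin: centre of its plate's underside, 66 above the bench. Leave alone.
- tin: Bystander: open grey metal parts tin 120 x 90 x 35. Origin: centre of underside.
- spool: Bystander: metal spool, diameter 52, 40 high. Origin: centre of underside.

How it is judged:
On the way, in this order (a step that is already met when the one before it is completed fails the run):
1. the carrier is hooked and seated on the bar at the green band (hook point within 30 mm of the band's middle) (x of carrier_hook in the frame of rail_mid between -0.006 and 0.006 m and z of carrier_hook in the frame of rail_mid between -0.005 and 0.005 m and y of carrier_hook in the frame of load_band between -0.03 and 0.03 m), for 0.2 s.
2. the carrier travels along the bar, still hooked, more than 45 mm from the middle of either band (x of carrier_hook in the frame of rail_mid between -0.006 and 0.006 m and z of carrier_hook in the frame of rail_mid between -0.005 and 0.005 m and horizontal distance between carrier_hook and load_band above 0.045 m and horizontal distance between carrier_hook and test_band above 0.045 m), for 0.1 s.
At the end, for the whole second after the job is handed in: The carrier hangs at rest on the bar, seated (rail axis within 6 mm across and 5 mm in height of the hook point), upright within 0.12 rad, its strap inside the red band (hook point within 10 mm of the band's middle along the bar) (x of carrier_hook in the frame of rail_mid between -0.006 and 0.006 m and z of carrier_hook in the frame of rail_mid between -0.005 and 0.005 m and y of carrier_hook in the frame of test_band between -0.01 and 0.01 m and angle between carrier's own z axis and vertical below 0.12 rad and linear speed of carrier below 0.02 m/s and angular speed of carrier below 0.2 rad/s); the robot touches nothing.
It fails at once if the carrier is lifted off, or set on, the bar away from the green band (x of carrier_hook in the frame of rail_mid between -0.015 and 0.015 m and y of carrier_hook in the frame of rail_mid between -0.3 and 0.3 m and z of carrier_hook in the frame of rail_mid between 0.012 and 0.06 m and horizontal distance between carrier_hook and load_band above 0.06 m).
It fails at once if the tested carrier is moved by more than 15 mm (distance of tested_carrier from where it was at the start of the episode above 0.015 m).
It fails at once if the tin or the spool is moved by more than 20 mm (distance of any of tin, spool from where it was at the start of the episode above 0.02 m).
It also fails if it takes over 50 s, if anything falls off the work surface, if the arm or the gripper's body presses on something with over 40 N, if the wrist force passes 120 N, or if a joint passes its speed limit or range.

ROBOT

A 6-joint arm with a two-finger parallel gripper is mounted at the origin on the work surface. World frame = base frame: x ahead of the robot, y to its left, z up, the work surface at z = 0. Lengths are in m, angles in rad, forces in N, time in s.
With the tool pointing down it reaches from about 0.325 to 1 m from the base axis. Payload 5.1 kg.
Tool frame: the origin (TCP) lies midway between the tips of the shut fingers; the grasp point (between the pads) lies 19 mm behind it; z points along the fingers, y is the line along which they close (so a half turn about z gives the same grasp; the last joint's range is limited). The gripper opens to 85 mm and grips with 20 to 120 N. Pads are 22 mm wide; open, the fingers measure 114 mm over their backs; the gripper's body (76 mm by 85 mm) begins 54 mm behind the grasp point. The pads swing forward as they close: fully open they stand 13 mm farther back than shut.
Start: joints at [-1.289, 0.124, 1.65, -0, 1.367, -0.083], TCP at [0.232, -0.607, 0.231] pointing down, gripper open.
Joint ranges: [-2.61, 2.61], [-1.02, 2.33], [0.03, 2.71], [-1.35, 4.49], [0.32, 2.68], [-2.91, 2.91]. Speed limits (rad/s): [2.57, 2.57, 3.14, 3.14, 3.14, 3.14].

INTERFACE

Orientations are given as a unit quaternion [x, y, z, w].
In Python, from bench import r gives the robot as it stands. Calls block until the motion is done:
- r.movep(position, orientation): joint-space move of the TCP to a pose.
- r.movel(position, orientation=None, v=0.15, f_stop=None): straight line of the TCP; orientation=None keeps the orientation; v is the mean speed in m/s. With f_stop (N) it stops when the force on the tool has changed by that much, and returns True; else False.
- r.goto_joints(angles): joint-space move.
- r.grip(opening): finger opening in m; the grip force is fixed at half the most; returns when the fingers have stopped.
- r.pause(seconds).
- r.ik(position, orientation): joint angles nearest the present ones, or None.
- r.state(): the state.
- r.read_camera(name): name is "scene" or "top" or "wrist"; returns a dict with "img" (384x512x3 uint8, red, green, blue), "fovy" (degrees; the focal length in pixels is half the picture's height over the tangent of half this angle, whatever the lens; pixels are square), "cx", "cy" (the principal point, pixels), "distortion" ([k1, k2, p1, p2, k3] as OpenCV has them; the pictures are not rectified), "R" (3x3) and "t" (3): a world point X has camera coordinates R X + t. Camera axes: x right, y down, z forward; pixel columns grow to the right and rows downward; lengths in m; the calibration is good to about 2 mm. A picture is of the moment at which its call begins. There is no depth.
A pose or a line that the arm cannot do raises r.PlanningError and nothing moves.
- r.job_done(): hands the job in; it is judged then, once.
The state is a dict: "t": time; "joint_pos": joint angles; "dq": joint speeds; "joint_torque": joint torques, N m; "eef_pos": TCP position; "ee_rot": TCP orientation; "force": force on the tool from outside, world axes, zero at the start; "ft_torque": the same for the moment, N m; "opening": finger opening in m; "grasp_force": force on a finger pad.
Only numpy, scipy, OpenCV 4.12 (cv2) and the standard library are available. Lean on these libraries where they do the work, as an engineer would, in place of code of your own. Each camera call takes 0.05 s, during which the arm holds its last target. There are 200 camera calls.

## Working session

There is one attempt and no reset: what is moved stays moved. The work goes in short steps, each a Python script; the robot and the scene stay as the last script left them, time stands still between calls to the robot, and variables do not carry over. Pictures are saved under pics/ and viewed, at most 10 in all, crops included, and the job is handed in when it is done.

```bash
ls; mkdir -p pics; python3 - <<'E'
from bench import r
import cv2,numpy as np
for n in("scene","top"):
    c=r.read_camera(n); cv2.imwrite(f"pics/{n}0.png",c["img"][:,:,::-1])
    print(n,c["fovy"],c["cx"],c["cy"],c["distortion"],-c["R"].T@c["t"],c["R"][2])
s=r.state();print(s["t"],s["eef_pos"],s["ee_rot"],s["opening"])
E
```

```text
pics
scene 51.11694666967441 257.66375943721886 195.22506398515796 [-0.03296498  0.          0.          0.          0.        ] [ 0.91435124 -0.37593826  1.07982826] [-0.38325707  0.32395415 -0.86496689]
top 46.592745747072115 259.2439637185869 185.49397601401145 [-0.06813609  0.          0.          0.          0.        ] [ 0.34124775 -0.00345033  1.43478776] [ 0.12926561 -0.01041883 -0.99155527]
0.1 [ 0.23169086 -0.60668329  0.23013426] [ 9.83412871e-01  1.81378475e-01 -9.49332783e-05 -9.82809295e-04] 0.08532138528780249
```

View pics/scene0.png

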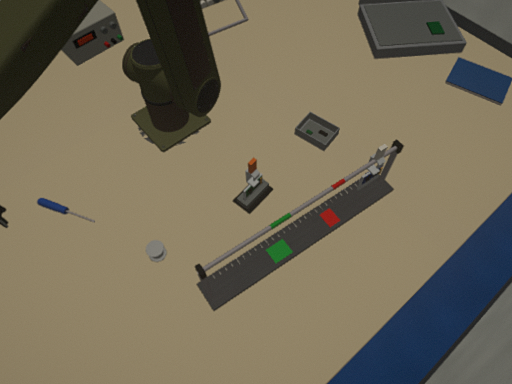

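View pics/top0.png

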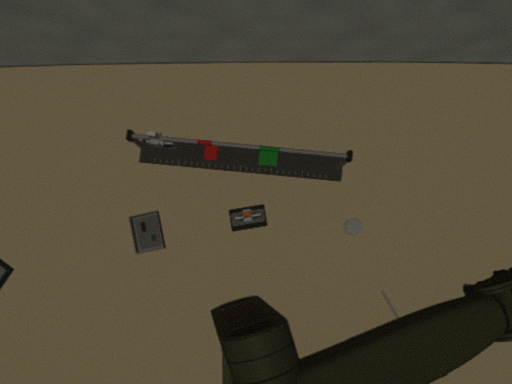

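The scene picture shows the orange tab at (252,165), the green band at (280,220), the red band at (338,183), and the tested carrier at about (378,165). The top picture shows the stand and tab at (248,215), the green patch at (268,157) and the red patch at (210,152). Next: coarse measurement by colour and rays.

```bash
cat > h.py <<'E'
from bench import r
import cv2,numpy as np
from scipy.spatial.transform import Rotation as Rn
def K(c):
    f=c["img"].shape[0]/2/np.tan(np.radians(c["fovy"])/2)
    return np.array([[f,0,c["cx"]],[0,f,c["cy"]],[0,0,1]])
def ray(c,uv):
    uv=np.asarray(uv,float).reshape(-1,1,2)
    d=cv2.undistortPoints(uv,K(c),np.array(c["distortion"]))[:,0]
    return -c["R"].T@c["t"],np.c_[d,np.ones(len(d))]@c["R"]
def plane(c,uv,z):
    o,d=ray(c,uv); return o+d*((z-o[2])/d[:,2])[:,None]
def tri(obs):  # [(cam,uv)...] -> point, residual mm
    A=np.zeros((3,3));b=np.zeros(3);L=[]
    for c,uv in obs:
        o,d=ray(c,uv);d=d[0]/np.linalg.norm(d[0]);P=np.eye(3)-np.outer(d,d);A+=P;b+=P@o;L.append((o,P))
    X=np.linalg.solve(A,b); return X,[round(1e3*np.linalg.norm(P@(X-o)),1) for o,P in L]
HSV=dict(orange=((6,150,90),(18,255,255)),green=((50,150,60),(75,255,255)),red=((0,170,90),(5,255,255)))
def blobs(c,col,amin=12):
    m=cv2.inRange(cv2.cvtColor(c["img"],cv2.COLOR_RGB2HSV),*map(np.array,HSV[col]))
    n,l,s,ce=cv2.connectedComponentsWithStats(m)
    return [(int(s[i,4]),ce[i].round(1),s[i,:4].tolist(),l==i) for i in range(1,n) if s[i,4]>=amin]
def snap(n,f=None):
    c=r.read_camera(n)
    if f: cv2.imwrite("pics/"+f,c["img"][:,:,::-1])
    return c
E
python3 - <<'E'
from h import *
C={n:snap(n) for n in("scene","top")}
for n,c in C.items():
  for k in HSV:
    for a,ce,b,_ in blobs(c,k): print(n,k,a,ce,b,[plane(c,ce,z)[0,:2].round(4).tolist() for z in(.012,.19,.166)])
E
```

```text
scene orange 33 [252.  161.3] [248, 158, 8, 7] [[0.3331, 0.0929], [0.43, 0.0148], [0.4169, 0.0253]]
scene green 82 [280.5 220. ] [271, 213, 20, 15] [[0.55, 0.0198], [0.6108, -0.0462], [0.6026, -0.0373]]
scene green 328 [278.9 250.8] [266, 240, 26, 23] [[0.6194, -0.0497], [0.6686, -0.1041], [0.662, -0.0967]]
scene red 51 [338.1 183.3] [332, 179, 13, 10] [[0.5733, 0.2424], [0.6302, 0.1393], [0.6225, 0.1532]]
scene red 203 [329.4 217.1] [320, 209, 20, 18] [[0.6384, 0.1364], [0.6844, 0.051], [0.6782, 0.0625]]
top orange 30 [246.5 213.7] [243, 212, 8, 5] [[0.4363, 0.0232], [0.4244, 0.0199], [0.426, 0.0203]]
top green 52 [269.3 148.2] [260, 146, 20, 5] [[0.6489, -0.0524], [0.6104, -0.0463], [0.6156, -0.0471]]
top green 244 [267.7 157.8] [259, 151, 19, 15] [[0.6171, -0.0468], [0.5826, -0.0413], [0.5873, -0.0421]]
top red 29 [203.7 142. ] [198, 141, 13, 3] [[0.6714, 0.1613], [0.6301, 0.1407], [0.6357, 0.1435]]
top red 146 [210.4 152.3] [205, 146, 12, 14] [[0.637, 0.1392], [0.6, 0.1214], [0.6049, 0.1238]]
```

Both views agree: green band at (0.6105,-0.046), red band at (0.630,0.140), tab at about (0.422,0.021,0.168). Next, a closer look with the wrist camera from two places.

```bash
cat >> h.py <<'E'
def down(yaw,flip=0):  # tool pointing down, closing line y along the carrier's x (yaw of that x axis)
    a=yaw+np.pi*flip; y=np.array([np.cos(a),np.sin(a),0]);z=np.array([0,0,-1.]);x=np.cross(y,z)
    return Rn.from_matrix(np.c_[x,y,z]).as_quat()
E
python3 - <<'E'
from h import *
for f in(0,1):
  for p in([.42,.02,.36],[.61,-.046,.23],[.63,.14,.23]):
    q=r.ik(p,down(-.1,f)); print(f,None if q is None else np.round(q,2))
f=0 if abs(r.ik([.61,-.046,.23],down(-.1,0))[5])<abs(r.ik([.61,-.046,.23],down(-.1,1))[5]) else 1
print("f",f)
r.movep([.42,.02,.40],down(-.1,f))
c=snap("wrist","w1.png")
print(-c["R"].T@c["t"],c["R"][2],c["fovy"],r.state()["t"])
for k in HSV: print(k,[(a,ce,b) for a,ce,b,_ in blobs(c,k)])
E
```

```text
0 [-0.08 -0.45  1.94 -0.    1.65  0.02]
0 [-0.16  0.04  1.74 -0.    1.36 -0.06]
0 [ 0.14  0.11  1.66 -0.    1.36  0.24]
1 None
1 None
1 [ 0.14  0.11  1.66 -0.    1.36 -2.91]Traceback (most recent call last):
  File "<stdin>", line 5, in <module>
TypeError: 'NoneType' object is not subscriptable
```

```bash
python3 - <<'E'
from h import *
r.movep([.42,.02,.40],down(-.1))
c=snap("wrist","w1.png")
print(-c["R"].T@c["t"],c["R"][2],c["fovy"],r.state()["t"])
for k in HSV: print(k,[(a,ce,b) for a,ce,b,_ in blobs(c,k)])
E
```

```text
[0.42872198 0.09726033 0.54176361] [-0.03249026 -0.30190619 -0.95278384] 71.40958907958495 2.65
orange [(163, array([260.2, 164.4]), [255, 154, 12, 21])]
green [(673, array([356.8, 170.4]), [344, 157, 27, 28]), (281, array([395.2, 200.2]), [389, 181, 13, 39])]
red [(335, array([417.8,  54.5]), [411, 38, 15, 34]), (620, array([367.6,  72.2]), [354, 61, 29, 24])]
```

View pics/w1.png

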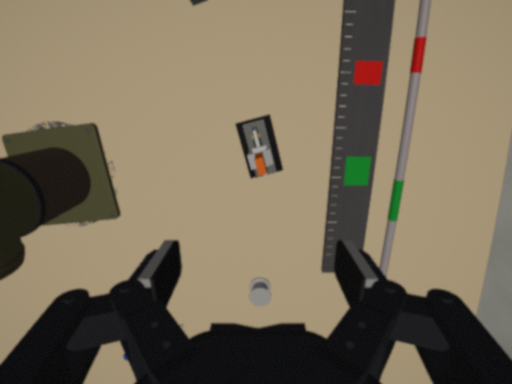

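The wrist picture shows the tab at (260,164), the stand around (259,146), the bar bands at green (395,200) and red (418,54), and the spool at (260,291). The stand is rotated relative to the rail. I'll take a second wrist place and compute heights and yaw.

```bash
cat > m.py <<'E'
from h import *
def standyaw(c,uv):
    hsv=cv2.cvtColor(c["img"],cv2.COLOR_RGB2HSV)
    sand=cv2.inRange(hsv,(10,40,110),(30,140,255))
    m=cv2.morphologyEx(255-sand,cv2.MORPH_OPEN,np.ones((3,3)))
    n,l,s,ce=cv2.connectedComponentsWithStats(m)
    i=l[int(uv[1]),int(uv[0])]
    cn=max(cv2.findContours((l==i).astype(np.uint8),cv2.RETR_EXTERNAL,cv2.CHAIN_APPROX_NONE)[0],key=len)[:,0]
    P=plane(c,cn,.03)[:,:2]
    (ctr,wh,a)=cv2.minAreaRect((P*1000).astype(np.float32))
    return np.round(ctr,1),np.round(wh,1),a
E
python3 - <<'E'
from m import *
V=[]
for i,p in enumerate(([.42,.02,.40],[.47,-.07,.40],[.47,.10,.40])):
    r.movep(p,down(-.1)); V.append(snap("wrist","w%d.png"%(i+2)))
C=[snap("scene")]
o=[]
for c in V:
    b=max(blobs(c,"orange"),key=lambda x:x[0]); o.append((c,b[1]))
    print(b[0],b[1],b[2],standyaw(c,b[1]))
    cn=max(cv2.findContours(b[3].astype(np.uint8),0,2)[0],key=len)[:,0]
    print("  tab rect@.186",cv2.minAreaRect((plane(c,cn,.186)[:,:2]*1000).astype(np.float32)))
print("tab",tri(o))
for k in("green","red"):
    L=[]
    for c in V:
        bb=[b for b in blobs(c,k,60) if b[2][1]>1]; b=max(bb,key=lambda b:b[2][3]/b[2][2]); L.append((c,b[1]))
        print(k,b[1],b[2],plane(c,b[1],.19)[0].round(4))
    print(k,tri(L), tri(L[:2]))
E
```

```text
166 [260.2 164.6] [255, 154, 12, 21] (array([423.8,  23.4]), array([ 66.3, 109.2]), 8.76723861694336)
  tab rect@.186 ((424.1993103027344, 22.799697875976562), (12.248190879821777, 28.414155960083008), 7.932066917419434)
195 [215.  100.8] [208, 91, 15, 21] (array([425.7,  19. ]), array([ 68.1, 109.4]), 8.97420883178711)
  tab rect@.186 ((425.3168029785156, 19.899982452392578), (12.434536933898926, 25.203805923461914), 9.49219036102295)
178 [231.9 219.2] [227, 206, 11, 25] (array([423.,  10.]), array([ 78.6, 142.7]), 8.930031776428223)
  tab rect@.186 ((425.2469787597656, 27.583065032958984), (14.033934593200684, 37.23821258544922), 0.47373640537261963)
tab (array([0.42357134, 0.02016445, 0.17301984]), [np.float64(0.8), np.float64(0.4), np.float64(0.5)])
green [395.  200.5] [389, 182, 13, 39] [ 0.609  -0.0469  0.19  ]
green [361.2 138.6] [356, 117, 12, 45] [ 0.6091 -0.0458  0.19  ]
green [360.1 243.4] [357, 238, 8, 12] [ 0.6108 -0.03    0.19  ]
green (array([ 0.62220342, -0.05252874,  0.15980037]), [np.float64(6.4), np.float64(2.7), np.float64(4.2)]) (array([ 0.60759718, -0.04547337,  0.19330567]), [np.float64(0.3), np.float64(0.3)])
red [417.7  54.6] [411, 38, 14, 35] [0.6287 0.1406 0.19  ]
red [339.5  20.8] [325, 8, 30, 26] [0.5834 0.0945 0.19  ]
red [376.  126.3] [370, 112, 13, 30] [0.6286 0.1392 0.19  ]
red (array([0.62087308, 0.12741202, 0.17063061]), [np.float64(21.8), np.float64(39.5), np.float64(17.9)]) (array([0.58232117, 0.10850005, 0.2418664 ]), [np.float64(28.7), np.float64(28.7)])
```

```bash
python3 -c "
import cv2
a=cv2.imread('pics/w3.png');cv2.imwrite('pics/w3c.png',cv2.resize(a[40:340,150:450],(600,600)))"
```

```text
(no output)
```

View pics/w3c.png

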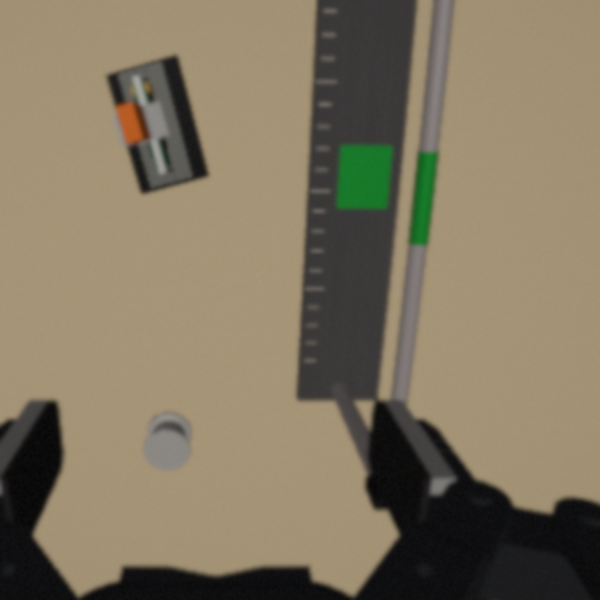

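The stand yaw is about +0.155 rad, tab at (0.4245,0.0205) with visible mid-height 0.173, bar at z≈0.193/0.19 and rail yaw −0.104. The crop shows the tab at (130,122) and the stand tilted left against the rail; the fingers are clear. Grasping.

```bash
python3 - <<'E'
from h import *
q=down(.155)
r.movep([.4245,.0205,.27],q)
print(r.movel([.4245,.0205,.151],q,v=.1,f_stop=8))
g=r.grip(0.0); s=r.state(); print(g,s["t"],s["opening"],s["grasp_force"],s["eef_pos"],s["force"])
r.movel([.4245,.0205,.27],v=.08)
s=r.state(); print(s["t"],s["opening"],s["grasp_force"],s["force"])
c=snap("wrist","g1.png"); d=snap("scene")
print([(b[0],b[1],b[2]) for b in blobs(c,"orange")])
cv2.imwrite("pics/g1s.png",cv2.resize(d["img"][90:240,180:380,::-1],(800,600),interpolation=cv2.INTER_CUBIC))
a=c["img"][:,:,::-1];e=cv2.imread("pics/g1s.png")
cv2.imwrite("pics/g1.png",np.hstack([cv2.resize(a,(400,300)),cv2.resize(e,(400,300))]))
E
```

```text
False
False 7.0 0.011410464419426234 58.808178305625916 [0.42457708 0.0204874  0.1511557 ] [-0.18271978 -0.57617459  0.88136456]
8.6417 0.01098729260138423 58.46646845340729 [-0.37956627  1.31741164 -2.11051064]
[(1785, array([257.4, 262.9]), [245, 222, 26, 79])]
```

View pics/g1.png

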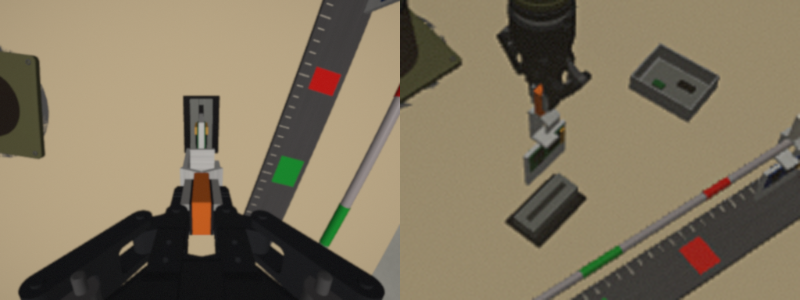

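The carrier is held upright and clear of the stand (tab at about (257,263) in the full wrist picture). Next: approach the green band, go in sideways, then lower gently.

```bash
cat >> h.py <<'E'
G=np.array([.6098,-.0463]);Rd=np.array([.6292,.1400]);ya=-.1038
ex=np.array([np.cos(ya),np.sin(ya)]);ey=np.array([-ex[1],ex[0]])
def at(s,x,z): return np.r_[G+ey*s+ex*x,z+.019]  # s along the bar from green, x across, z = hook height
E
python3 - <<'E'
from h import *
q=down(ya)
r.movel(at(0,-.07,.251),q,v=.12)
r.movel(at(0,-.07,.223),q,v=.08)
print(r.movel(at(0,0,.223),v=.06,f_stop=6)); s=r.state();print(s["t"],s["eef_pos"]-at(0,0,.223),s["force"])
d=snap("scene");c=snap("wrist");t=snap("top")
cv2.imwrite("pics/e1.png",np.hstack([cv2.resize(d["img"][150:270,210:370,::-1],(400,300),interpolation=2),cv2.resize(c["img"][:,:,::-1],(400,300))]))
for n,k in(("scene",d),("top",t)): print(n,[(b[0],b[1],b[2]) for b in blobs(k,"orange",5)])
E
```

```text
False
11.7917 [-2.39853334e-04  4.13750550e-05  3.01954228e-05] [ 0.39079925  0.56598321 -2.92397819]
scene [(18, array([278.2, 205.6]), [276, 203, 5, 6])]
top []
```

View pics/e1.png

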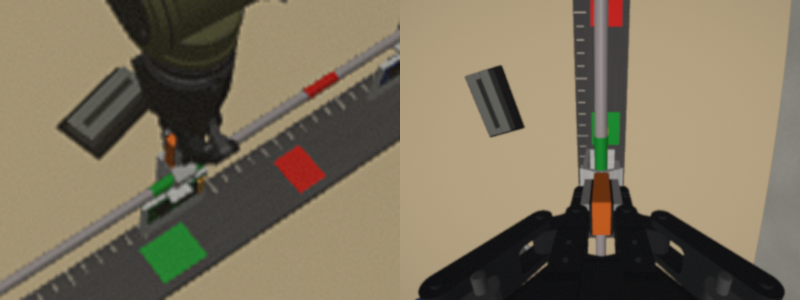

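The bar passes through the hook at the green band; in the wrist half it lies centred behind the tab (x≈600). Lowering until contact.

```bash
python3 - <<'E'
from h import *
f0=r.state()["force"]
h=r.movel(at(0,0,.184),v=.02,f_stop=5); s=r.state()
print(h,s["t"],"hook z",s["eef_pos"][2]-.019,s["eef_pos"]-at(0,0,.19),s["force"]-f0,s["ft_torque"],s["opening"])
r.pause(.3); print(r.state()["force"]-f0)
E
```

```text
True 13.4 hook z 0.19030249403316077 [-4.52189576e-05 -6.98990535e-06  3.02494033e-04] [ 0.51129588 -0.81519143  6.39006375] [-0.01763783  0.03099169  0.004946  ] 0.010991832286996055
[ 0.39159527 -1.02341459  7.19301317]
```

Contact came at the expected seated height. Sliding with 1 mm of relief, with a force guard.

```bash
python3 - <<'E'
from h import *
L=np.linalg.norm(Rd-G); f0=r.state()["force"]
r.movel(at(0,0,.1912),v=.02); print(r.state()["force"]-f0)
for s in(.094,L):
    h=r.movel(at(s,0,.1912),v=.05,f_stop=12); st=r.state(); print(h,st["t"],st["eef_pos"]-at(s,0,.1912),st["force"]-f0,st["opening"])
    if h: break
d=snap("scene");c=snap("wrist")
cv2.imwrite("pics/s1.png",np.hstack([cv2.resize(d["img"][140:230,270:390,::-1],(400,300),interpolation=2),cv2.resize(c["img"][:,:,::-1],(400,300))]))
E
```

```text
[-0.58519501 -0.45693861 -8.10966627]
False 16.0417 [ 2.78456513e-06 -2.39672672e-04  1.39603956e-05] [-0.86642005  0.23456177 -8.40717248] 0.011360564443808284
False 18.0583 [ 9.39083443e-06 -2.24807531e-04  8.14039744e-06] [-1.29811843 -0.61671843 -7.64683382] 0.010935943288713069
```

View pics/s1.png

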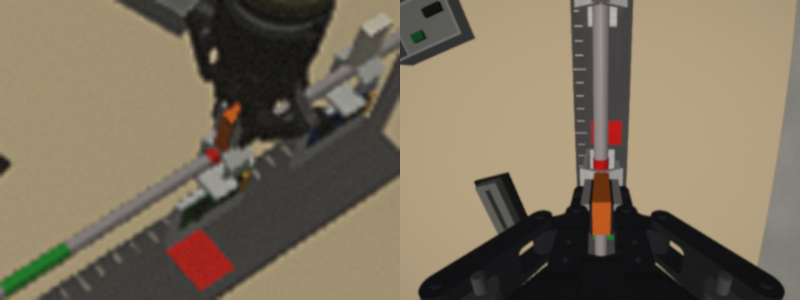

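Red shows on both sides of the strap: at (213,155) in the left half and (600,165) in the right. Setting down, releasing and checking.

```bash
python3 - <<'E'
from h import *
L=np.linalg.norm(Rd-G)
r.movel(at(L,0,.186),v=.01,f_stop=3); print(r.state()["eef_pos"][2]-.019)
r.grip(.085); p=r.state()["eef_pos"].copy()
r.movel(p+[0,0,.15],v=.1); r.pause(.5)
r.movel(np.r_[p[:2]-.10*ey-.05*ex,.42],v=.2); r.pause(1)
c=snap("wrist");d=snap("scene");t=snap("top")
for n,k in(("wrist",c),("scene",d),("top",t)):
    print(n,[(b[0],b[1],b[2],((plane(k,b[1],.234)[0,:2]-G)@np.c_[ex,ey]).round(4)) for b in blobs(k,"orange",5)])
    print("  red",[(b[0],b[1],b[2],((plane(k,b[1],.19)[0,:2]-G)@np.c_[ex,ey]).round(4)) for b in blobs(k,"red",5)])
print(L,r.state()["t"])
cv2.imwrite("pics/f1.png",np.hstack([cv2.resize(d["img"][140:230,270:390,::-1],(400,300),interpolation=2),cv2.resize(c["img"][:,:,::-1],(400,300))]))
cv2.imwrite("pics/wf.png",c["img"][:,:,::-1])
E
```

```text
0.19032767848237914
wrist [(5, array([285. ,  71.8]), [284, 71, 3, 3], array([-0.0207,  0.2034])), (344, array([303.4,  87.3]), [295, 76, 17, 24], array([0.001 , 0.1868]))]
  red [(37, array([297.2,  76. ]), [294, 74, 9, 6], array([-0.0009,  0.2034])), (80, array([278.1,  96.4]), [276, 85, 6, 21], array([-0.0251,  0.1782])), (49, array([297.1, 101.7]), [293, 99, 9, 6], array([0.0002, 0.1715]))]
scene [(40, array([342.1, 174. ]), [338, 171, 9, 7], array([0.0024, 0.1891]))]
  red [(9, array([106.3,  42.9]), [105, 42, 4, 3], array([-0.8616, -0.0844])), (11, array([333.5, 186.2]), [332, 185, 4, 4], array([0.001 , 0.1711])), (202, array([329.4, 217.1]), [320, 209, 20, 18], array([0.0641, 0.1045]))]
top [(7, array([205.4, 136.7]), [205, 135, 2, 4], array([0.0065, 0.1789]))]
  red [(54, array([210.1, 156.8]), [205, 154, 11, 6], array([-0.0402,  0.1652]))]
0.18730736771413986 23.2417
```

View pics/f1.png

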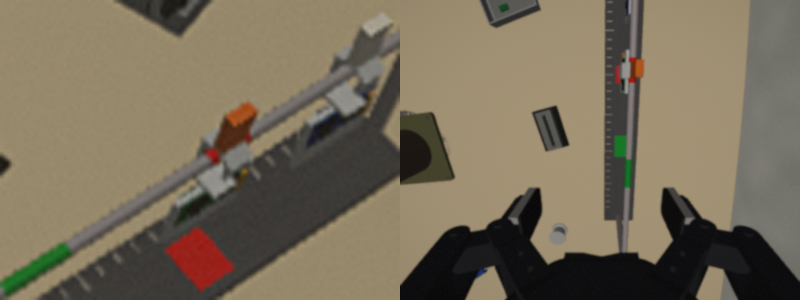

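The carrier hangs upright with red visible on both sides of the strap. The wrist camera puts those red pieces at 0.1715 and 0.2034 along the bar and the tab at 0.1868, so it is centred to about 1 mm. Handing in.

```bash
python3 -c "
from bench import r
print(r.job_done())"
```

```text
the job is handed in; nothing more can be done
None
```

The job is handed in: the carrier was hooked on at the green band, slid along the bar and left hanging freely in the red band, centred to about 1 mm by the wrist camera, with about 23 s of the 50 s used; the hand-in call returned no verdict.

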